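# Clear the pile off the gluing board

## Task

The gluing board is needed, so take apart the pile standing on it and put each thing away: the tape roll over the post of the tape holder, the wax tin in the round tray, the cork sanding block in the shorter rectangular tray and the oilstone in the longer one, each lying flat on the bottom of its place, inside the rim. Set things down rather than dropping them, and leave the glass jar upright.

Things in the scene. Friction and masses are not known exactly. Their poses are not given: they have to be found in the camera images.
- tape_roll: roll of black insulating tape, lying flat on top of the pile: outer diameter 54, open core diameter 34, height 19 mm. 0.06 kg. Origin: centre of its underside, z up.
- wax_tin: round closed metal wax tin under the tape roll: diameter 66, height 24 mm, smooth. 0.11 kg. Origin: centre of its underside, z up.
- sanding_block: cork sanding block with brown abrasive paper around its lower part, under the wax tin: 110 (its x) by 60 (its y) by 30 mm high. 0.09 kg. Origin: centre of its underside, z up.
- oilstone: grey two-layer oilstone for sharpening, a rectangular slab at the bottom of the pile, lying on an 18 mm thick plywood gluing board (160 by 90 mm, fixed): 150 (its x) by 50 (its y) by 25 mm high. 0.42 kg, masses may differ by a third. Origin: centre of its underside, z up.
- spindle: tape holder, fixed: square wooden base 90 by 90 by 12 mm with one upright round post in the middle, diameter 18, rising 32 mm above the base (44 mm above the bench), its top edge tapered. Origin: centre of its underside, z up.
- round_tray: round shallow wooden tray, fixed: pocket diameter 86 mm, floor 8 mm above the bench, rim 6 mm wide standing 6 mm above the floor (14 mm above the bench). Origin: centre of its underside, z up.
- short_tray: the shorter, wider rectangular wooden tray, fixed: pocket 128 (its x) by 78 (its y) mm, floor 8 mm above the bench, rim 6 mm wide standing 6 mm above the floor. Origin: centre of its underside, z up.
- long_tray: the longer, narrower rectangular wooden tray, fixed: pocket 168 (its x) by 68 (its y) mm, floor 8 mm above the bench, rim 6 mm wide standing 6 mm above the floor. Origin: centre of its underside, z up.
- jar: small open glass jar standing loose on the bench among the trays: diameter 52, height 60 mm. Origin: centre of its underside, z up.
Mind the look-alikes: they are no part of the job. Leave any pink, purple or turquoise look-alike of the short_tray alone.

How it is judged (in metres and radians):
At the end, for the whole second after the job is handed in: Tape roll on the spindle base, post through it (centres within 11 mm); wax tin in the round tray (14 mm); sanding block in the short tray, oilstone in the long tray (15 mm). Each at most 2 mm above its floor, tilt under 0.03 rad, at rest, released; the jar upright (horizontal distance between tape_roll and spindle below 0.011 m and z of tape_roll in the frame of spindle between 0.009 and 0.014 m and angle between each of tape_roll, wax_tin, sanding_block, oilstone's own z axis and vertical below 0.03 rad and linear speed of each of tape_roll, wax_tin, sanding_block, oilstone below 0.02 m/s and horizontal distance between wax_tin and round_tray below 0.014 m and z of wax_tin in the frame of round_tray between 0.005 and 0.01 m and horizontal distance between sanding_block and short_tray below 0.015 m and z of sanding_block in the frame of short_tray between 0.005 and 0.01 m and horizontal distance between oilstone and long_tray below 0.015 m and z of oilstone in the frame of long_tray between 0.005 and 0.01 m and angle between jar's own z axis and vertical below 0.2 rad); the robot touches nothing.
It fails at once if the tape roll is dropped (moving faster than 0.8 m/s while not held, a fall of more than about 3 cm) (linear speed of tape_roll above 0.8 m/s and contact force between the fingers and tape_roll below 0.2 N).
It fails at once if the wax tin is dropped (moving faster than 0.8 m/s while not held, a fall of more than about 3 cm) (linear speed of wax_tin above 0.8 m/s and contact force between the fingers and wax_tin below 0.2 N).
It fails at once if the sanding block is dropped (moving faster than 0.8 m/s while not held, a fall of more than about 3 cm) (linear speed of sanding_block above 0.8 m/s and contact force between the fingers and sanding_block below 0.2 N).
It fails at once if the oilstone is dropped (moving faster than 0.8 m/s while not held, a fall of more than about 3 cm) (linear speed of oilstone above 0.8 m/s and contact force between the fingers and oilstone below 0.2 N).
It fails at once if the glass jar is knocked over (angle between jar's own z axis and vertical above 0.5 rad).
It also fails if it takes over 115 s, if anything falls off the work surface, if the arm or the gripper's body presses on something with over 40 N, if the wrist force passes 120 N, or if a joint passes its speed limit or range.

## Robot

A 6-joint arm with a two-finger parallel gripper is mounted at the origin on the work surface. World frame = base frame: x ahead of the robot, y to its left, z up, the work surface at z = 0. Lengths are in mm, angles in rad, forces in N, time in s.
With the tool pointing down it reaches from about 275 to 750 mm from the base axis. Payload 10.2 kg.
Tool frame: the origin (TCP) lies on the front face of the gripper's body, between the roots of the fingers; the fingertips stand 73 mm ahead of it and the grasp point (between the pads) lies 54 mm ahead of it; z points along the fingers, y is the line along which they close (so a half turn about z gives the same grasp; the last joint's range is limited). The gripper opens to 85 mm and grips with 20 to 120 N. Pads are 22 mm wide; open, the fingers measure 114 mm over their backs; the gripper's body (76 mm by 85 mm) begins 54 mm behind the grasp point. The pads swing forward as they close: fully open they stand 13 mm farther back than shut.
Start: joints at [-1.569, 0.313, 1.498, -0, 1.331, -0.223], TCP at [117.015, -511.8, 303.894] pointing down, gripper open.
Joint ranges: [-2.94, 2.94], [-0.97, 2.17], [0.19, 2.56], [-1.23, 4.37], [0.02, 3.11], [-2.88, 2.88]. Speed limits (rad/s): [2.39, 2.39, 3.01, 3.14, 3.14, 3.14].

## Interface

Orientations are given as a unit quaternion [w, x, y, z].
In Python, from rig import * gives the robot as it stands.
- The arm moves only by the tool step_arm, never from a script. Its argument "plan" is a list of rows, each an object with "offset": the shift along the tool's x, y, z in cm, a list of three; "rot": the turn, a rotation vector about the tool's x, y, z in degrees, a list of three; "gripper": the finger opening in cm, from 0 to 8.54. In form: [{"offset": [x, y, z], "rot": [wx, wy, wz], "gripper": gripper}, ...]. A call has 1 to 12 rows; each row is the pose to reach, as a shift and turn from the pose commanded when the call began, along the tool's axes at that moment; what a row does not reach only later rows make up. A row lasts 1/10 s, in which the tool goes at most 50 mm and 8.59 degrees, less where a joint would pass 70% of its speed; a pose out of reach is approached as far as the arm can. A call with a gripper value outside its range is refused whole. The fingers move at their own pace and stop on an object; "squeeze" is the grip in N (left out, the last holds). Time passes only in rows, so rows that repeat a pose let the fingers close. It gives the time, the measured TCP pose, the force, the opening and the grip force at its end, in the units of the state.
- sense(): the state, without advancing time (a new reading comes with each control period).
- capture(name): name is "scene" or "top" or "wrist"; returns a dict with "color" (384x512x3 uint8, red, green, blue), "depth" (384x512 float32, mm along the optical axis (not along the pixel's ray), 0 where there is no reading), "vertical_fov" (degrees; the focal length in pixels is half the picture's height over the tangent of half this angle, whatever the lens; pixels are square), "cx", "cy" (the principal point, pixels), "rvec" (rotation vector, rad) and "tvec" (3), from world to camera coordinates, as OpenCV has them; the wrist camera has in their place "mount" (4x4, takes a point from camera to tool coordinates, whose origin is the TCP and whose axes are the flange's). Camera axes: x right, y down, z forward; pixel columns grow to the right and rows downward; lengths in mm; the calibration is good to about 2 mm. A picture is of the moment at which its call begins: read the wrist's pose just before it.
- finish_job(): hands the job in; it is judged then, once.
The state is a dict: "time_s": time; "joints": joint angles; "dq": joint speeds; "tau": joint torques, N m; "eef_pos": TCP position; "ee_rot": TCP orientation; "force": force on the tool from outside, world axes, zero at the start; "wrist_torque": the same for the moment, N m; "grip_width": opening from 0.0 (shut) to 1.0 (fully open); "grip_force": force on a finger pad.
Only numpy, scipy, OpenCV 4.12 (cv2) and the standard library are available. Lean on these libraries where they do the work, as an engineer would, in place of code of your own. Each camera call takes 0.05 s, during which the arm holds its last target. There are 200 camera calls.

## Working session

There is one attempt and no reset: what is moved stays moved. The work goes in short steps, Python scripts to look and compute and a tool call to move; the robot and the scene stay as the last step left them, time stands still between calls to the robot, and variables do not carry over. Pictures are saved under pics/ and viewed, at most 14 in all, crops included, and the job is handed in when it is done.

Besides the shell and the picture viewer there is one more tool, called after "Request:" as name([rows], argument=value, ...), one row to a line, values as JSON. step_arm: Moves the arm, as the interface text tells. Its arguments: {"type":"object","properties":{"plan":{"type":"array"},"squeeze":{"type":"number"}},"required":["plan"]}

```bash
mkdir -p pics; ls; cat > h.py <<'E'
from rig import *
import numpy as np, cv2
from scipy.spatial.transform import Rotation as R
def cam(n):
    s=sense(); c=capture(n); H,W=c['depth'].shape
    f=H/2/np.tan(np.radians(c['vertical_fov'])/2)
    if n=='wrist':
        q=s['ee_rot']; T=np.eye(4); T[:3,:3]=R.from_quat([q[1],q[2],q[3],q[0]]).as_matrix(); T[:3,3]=s['eef_pos']
        M=T@np.array(c['mount'])
    else:
        M=np.eye(4); r=cv2.Rodrigues(np.array(c['rvec'],float).reshape(3))[0]
        M[:3,:3]=r.T; M[:3,3]=-r.T@np.array(c['tvec'],float).reshape(3)
    v,u=np.mgrid[:H,:W]; d=c['depth']
    P=np.stack([(u-c['cx'])/f*d,(v-c['cy'])/f*d,d],-1)@M[:3,:3].T+M[:3,3]
    P[d==0]=np.nan
    return c['color'],P
def save(n,img): cv2.imwrite('pics/'+n,cv2.cvtColor(img,cv2.COLOR_RGB2BGR))
E
python3 - <<'E'
from h import *
print(sense())
for n in('top','scene'):
    c,P=cam(n); np.savez(n,c=c,P=P)
    save(n+'0.png',cv2.resize(c,(800,600)))
    print(n,P[192,256],P[0,0],P[0,511],P[383,0],P[383,511])
E
```

```text
pics
{'time_s': 0.0, 'joints': array([-1.56941213e+00,  3.13465463e-01,  1.49845878e+00, -1.47743762e-05,
        1.33098254e+00, -2.23374671e-01]), 'dq': array([ 0.00099124, -0.00017967, -0.0010942 ,  0.00019545, -0.00021172,
        0.00013481]), 'tau': array([ 1.05709976e-03, -4.12263894e+01, -2.59740311e+01, -1.09123000e-04,
        4.14601978e-03,  9.21275301e-06]), 'eef_pos': array([ 117.00567574, -511.62326129,  303.31892957]), 'ee_rot': array([-6.53817329e-04,  9.93691663e-01,  1.12144763e-01,  6.56510560e-05]), 'force': array([-0.21145074,  0.64951536,  0.33982954]), 'wrist_torque': array([-0.03599218, -0.07802856, -0.03846877]), 'grip_force': 0.0, 'grip_width': 1.0034079551355644}
top [412.76759708 105.81763558  14.38865714] [1273.96154034 1189.45356598 -222.97012927] [ 1557.15394033 -1278.48515884  -758.49782268] [-403.25970459 1348.60139693 -753.4898454 ] [-221.35110157 -725.01384997   -1.83397838]
scene [376.90610062  62.18935639  -2.58584061] [ -407.87634971 -1369.14145473   -86.03274324] [-910.6557736   799.75336303   13.61999757] [ 936.83219912 -745.53827567 -748.02465434] [742.98130351 685.60199046  71.9289359 ]
```

View pics/top0.png

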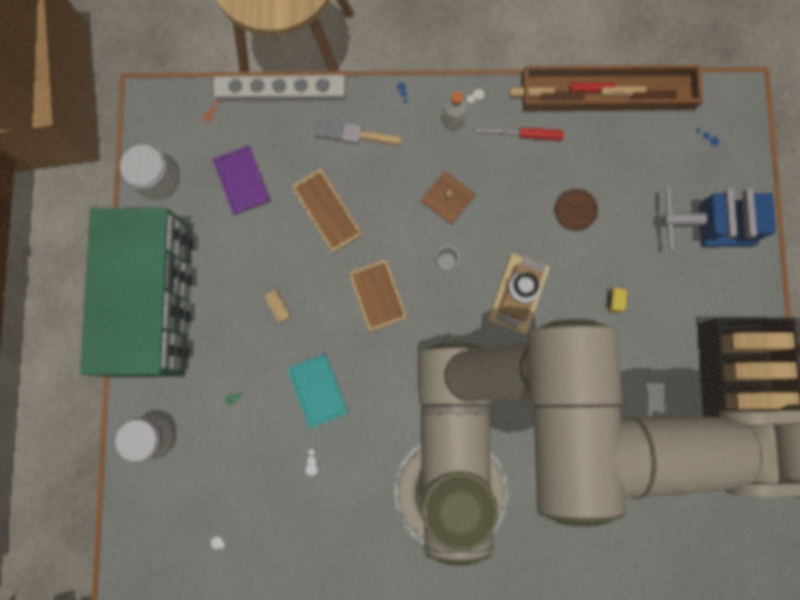

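View pics/scene0.png

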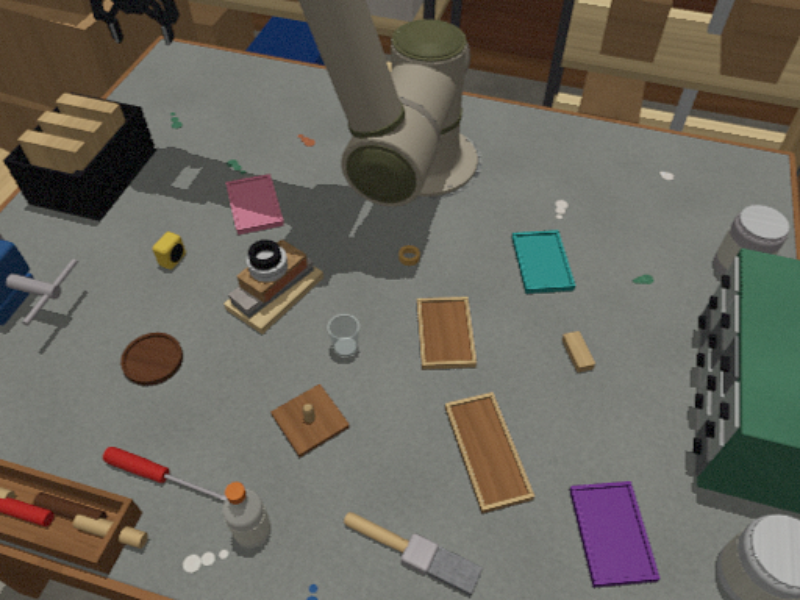

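The top view (800x600) shows the pile at (522,288), post at (449,193), round tray at (576,210), jar at (447,258), short tray at (378,295), and long tray at (327,210). The scene view confirms it. Next I'll segment these and fit rectangles in world coordinates.

```bash
python3 - <<'E'
from h import *
d=np.load('top.npz'); c=d['c']; P=d['P']
c_=capture('top'); r=cv2.Rodrigues(np.array(c_['rvec'],float).reshape(3))[0]; t=np.array(c_['tvec'],float).reshape(3)
f=192/np.tan(np.radians(c_['vertical_fov'])/2); C=-r.T@t
print('cam',C,f)
def ray(u,v,z):
    k=np.stack([(u-c_['cx'])/f,(v-c_['cy'])/f,np.ones_like(u,dtype=float)],-1)@r
    return C+k*((z-C[2])/k[...,2])[...,None]
m=((c[...,0].astype(int)-c[...,2])>25).astype(np.uint8)
n,lab=cv2.connectedComponents(m)
for nm,u,v,z in[('short',378,295,14),('long',327,210,14),('spindle',440,205,12),('round',576,210,14),('pile',500,318,18)]:
    l=lab[int(v/1.5625),int(u/1.5625)]; vv,uu=np.nonzero(lab==l)
    w=ray(uu,vv,z)[:,:2].astype(np.float32)
    rc=cv2.minAreaRect(w); print(nm,l,len(w),rc, 'mean',w.mean(0), 'z',np.nanmedian(P[vv,uu,2]))
for nm,u,v in[('jar',447,258),('tape',525,273)]:
    print(nm,P[int(v/1.5625),int(u/1.5625)], ray(np.array([u/1.5625]),np.array([v/1.5625]),30))
# pile by height
Z=P[...,2]
for lo,hi in((35,47),(62,78),(85,100),(103,122)):
    q=(Z>lo)&(Z<hi)&(abs(P[...,0]-420)<110)&(abs(P[...,1]+130)<110)
    w=P[q]; print(lo,hi,len(w),w.mean(0),cv2.minAreaRect(w[:,:2].astype(np.float32)) if len(w)>5 else '')
x=c[140:240,200:370]; save('crop0.png',cv2.resize(x,None,fx=4.5,fy=4.5,interpolation=cv2.INTER_CUBIC))
E
```

```text
cam [ 196.92813451   94.09823393 1632.64078568] 472.39358487834437
short 13 1106 ((425.7002868652344, 156.43402099609375), (143.74935913085938, 93.3537368774414), 19.469158172607422) mean [425.26227 156.31458] z 8.181315894212275
long 9 1199 ((619.83056640625, 271.6408386230469), (184.89573669433594, 83.1610107421875), 31.5411319732666) mean [619.2802  271.35153] z 8.641394874279968
spindle 10 639 ((648.2511596679688, -3.015106201171875), (90.98861694335938, 90.62722778320312), 51.811283111572266) mean [647.92017   -2.991517] z 11.68131389948826
round 11 534 ((617.5611572265625, -291.1592712402344), (87.83155059814453, 90.70301055908203), 87.80947875976562) mean [ 617.16547 -290.7948 ] z 7.540652138158407
pile 0 173716 ((453.48809814453125, 92.7266845703125), (1837.7257080078125, 1342.202392578125), 89.43122863769531) mean [392.12402  96.50685] z -0.42273364350523934
jar [5.08911661e+02 1.33503929e-01 4.08290403e+00] [[503.52334039   1.35948176  30.        ]]
tape [ 455.31870564 -154.43644836  122.82183556] [[ 468.6937124 -169.6362992   30.       ]]
35 47 137 [ 427.23276241 -155.96994875   41.94596084] ((428.6613464355469, -155.06166076660156), (61.526268005371094, 151.06886291503906), 66.86088562011719)
62 78 277 [ 411.68477774 -147.45114345   71.37547702] ((424.3549499511719, -153.14559936523438), (62.0560188293457, 112.1142349243164), 69.23727416992188)
85 100 149 [ 425.44207313 -154.05528049   94.69097008] ((427.5458984375, -153.9070281982422), (63.720726013183594, 56.30329513549805), 48.610626220703125)
103 122 141 [ 431.96282346 -156.59827768  113.82987994] ((432.05792236328125, -155.9055938720703), (49.55189895629883, 52.3030891418457), 1.6281003952026367)
```

View pics/crop0.png

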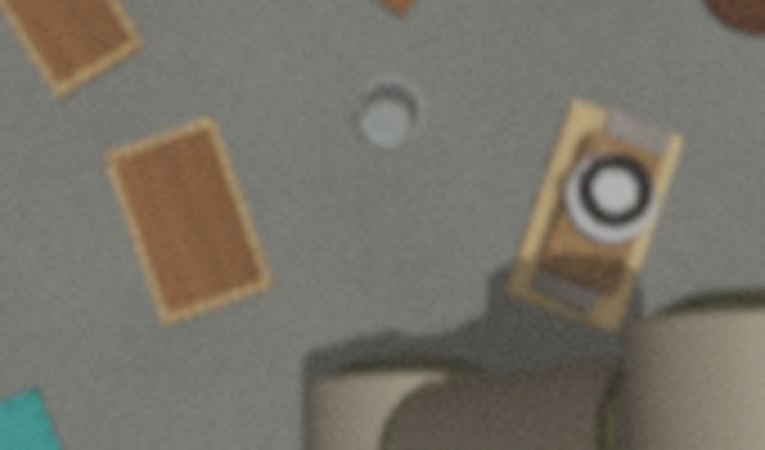

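Request:
step_arm([
  {"offset": [9, -6.5, 0], "rot": [0, 0, 8], "gripper": 8.54},
  {"offset": [18, -13, 0], "rot": [0, 0, 16], "gripper": 8.54},
  {"offset": [28, -20, 0], "rot": [0, 0, 25], "gripper": 8.54},
  {"offset": [38.6, -27.7, 0], "rot": [0, 0, 35], "gripper": 8.54},
  {"offset": [38.6, -27.7, 0], "rot": [0, 0, 35], "gripper": 8.54},
  {"offset": [38.6, -27.7, 0], "rot": [0, 0, 35], "gripper": 8.54},
  {"offset": [38.6, -27.7, 0], "rot": [0, 0, 35], "gripper": 8.54},
  {"offset": [38.6, -27.7, 0], "rot": [0, 0, 35], "gripper": 8.54},
  {"offset": [38.6, -27.7, 0], "rot": [0, 0, 35], "gripper": 8.54},
  {"offset": [38.6, -27.7, 0], "rot": [0, 0, 35], "gripper": 8.54},
  {"offset": [38.6, -27.7, 0], "rot": [0, 0, 35], "gripper": 8.54},
  {"offset": [38.6, -27.7, 0], "rot": [0, 0, 35], "gripper": 8.54},
])

```text
time_s: 1.35
eef_pos: [431.6, -155.4, 303.6]
ee_rot: [-0.0, 0.982, -0.191, -0.0]
force: [-0.8, -0.3, 0.5]
grip_width: 1.002
grip_force: 0.0
```

```bash
cat >> h.py <<'E'
def pose():
    s=sense(); q=s['ee_rot']; M=R.from_quat([q[1],q[2],q[3],q[0]]).as_matrix()
    return np.array(s['eef_pos']),M,np.degrees(np.arctan2(M[1,0],M[0,0])),s
def off(x,y,z,psi,p=None):
    "print offset (cm), rot z (deg) from present pose to TCP x,y,z, yaw psi"
    p0,M,a,s=pose()
    print('t %.1f psi %.1f pos %s off'%(s['time_s'],a,p0.round(1)),(M.T@(np.array([x,y,z])-p0)/10).round(2),'rot',round((a-psi+180)%360-180,1))
def layer(P,lo,hi,cx,cy,r=110):
    q=(P[...,2]>lo)&(P[...,2]<hi)&(np.hypot(P[...,0]-cx,P[...,1]-cy)<r)
    w=P[q]
    if len(w)>20: print(lo,hi,len(w),w.mean(0).round(1),cv2.minAreaRect(w[:,:2].astype(np.float32)))
E
python3 - <<'E'
from h import *
off(432,-156,303,-22)
p0,M,a,s=pose()
c,P=cam('wrist'); np.savez('w1',c=c,P=P)
save('w1.png',c)
for l in((14,22),(38,47),(68,77),(92,100),(111,120)): layer(P,*l,430,-155)
T=(P-p0)@M   # tool frame
q=(T[...,2]<110)&(T[...,2]>0)
print('near pts',q.sum(),np.nanmin(T[q],0),np.nanmax(T[q],0)) if q.any() else print('no fingers')
E
```

```text
t 1.4 psi -22.0 pos [ 431.6 -155.4  303.6] off [0.06 0.05 0.06] rot -0.0
14 22 3006 [ 455.4 -161.1   18.5] ((429.122802734375, -156.1647186279297), (90.14971160888672, 159.41690063476562), 69.53516387939453)
38 47 1451 [ 480.6 -183.8   43.6] ((427.9616394042969, -158.2952423095703), (49.92047882080078, 150.1166229248047), 63.710838317871094)
68 77 2913 [ 428.  -155.8   73.5] ((424.1511535644531, -154.479248046875), (60.025550842285156, 110.02251434326172), 68.75636291503906)
92 100 1925 [ 436.  -159.3   97.5] ((431.5990905761719, -157.39341735839844), (65.14253997802734, 64.83190155029297), 68.98538970947266)
111 120 2057 [ 434.5 -158.4  116.2] ((433.5883483886719, -158.16085815429688), (52.948036193847656, 52.78907012939453), 24.900951385498047)
near pts 17591 [-1.11936076e+01 -7.46974322e+01  1.89765168e-04] [18.29734212 74.29690082 59.95471062]
```

View pics/w1.png

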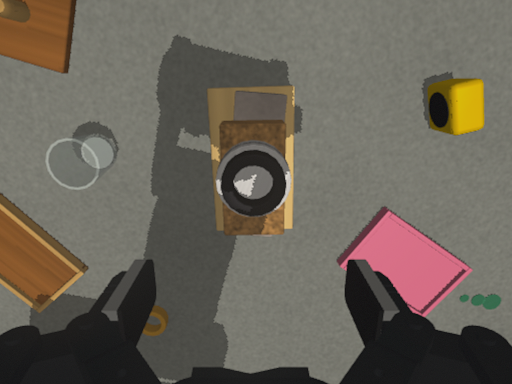

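The wrist view shows the pile tape→tin→block→stone around (252,180), with all layer sizes as given. When open, the fingertips stand at 60 mm. Now I'll grasp the tape.

Request:
step_arm([
  {"offset": [0.29, 0.19, 4], "rot": [0, 0, 0], "gripper": 8.54},
  {"offset": [0.29, 0.19, 8], "rot": [0, 0, 0], "gripper": 8.54},
  {"offset": [0.29, 0.19, 11], "rot": [0, 0, 0], "gripper": 8.54},
  {"offset": [0.29, 0.19, 13], "rot": [0, 0, 0], "gripper": 8.54},
  {"offset": [0.29, 0.19, 13.35], "rot": [0, 0, 0], "gripper": 7},
  {"offset": [0.29, 0.19, 13.35], "rot": [0, 0, 0], "gripper": 6.2},
  {"offset": [0.29, 0.19, 13.35], "rot": [0, 0, 0], "gripper": 5.8},
  {"offset": [0.29, 0.19, 13.35], "rot": [0, 0, 0], "gripper": 5.4},
  {"offset": [0.29, 0.19, 13.35], "rot": [0, 0, 0], "gripper": 5},
  {"offset": [0.29, 0.19, 13.35], "rot": [0, 0, 0], "gripper": 4.8},
  {"offset": [0.29, 0.19, 13.35], "rot": [0, 0, 0], "gripper": 4.8},
], squeeze=25)

```text
time_s: 2.5
eef_pos: [433.9, -159.1, 171.9]
ee_rot: [0.001, 0.981, -0.192, 0.001]
force: [-3.7, -1.1, 7.6]
grip_width: 0.63
grip_force: 24.7
```

```bash
cat >> h.py <<'E'
def tip(P,p0,M):
    T=(P-p0)@M
    for sg in(1,-1):
        y=T[...,1]*sg; q=(T[...,2]<95)&(T[...,2]>0)&(y<62)&(y>20)&(abs(T[...,0])<25)
        z=T[...,2][q]; print('side',sg,len(z),'tip z pctl',np.percentile(z,[50,90,99,100]).round(1), 'y min',np.min(y[q]).round(1))
E
python3 - <<'E'
from h import *
p0,M,a,s=pose(); print(p0,a,s['grip_width']*85.4,s['grip_force'],s['force'])
c,P=cam('wrist'); tip(P,p0,M); save('w2.png',c)
E
```

```text
[ 433.88085394 -159.08837647  171.90678956] -22.112575576325302 53.791381020414235 24.694180637598038 [-3.74340127 -1.05702842  7.57870468]
side 1 10962 tip z pctl [15.7 55.9 80.2 94.8] y min 20.0
side -1 11193 tip z pctl [15.9 55.9 81.6 94.9] y min 20.0
```

View pics/w2.png

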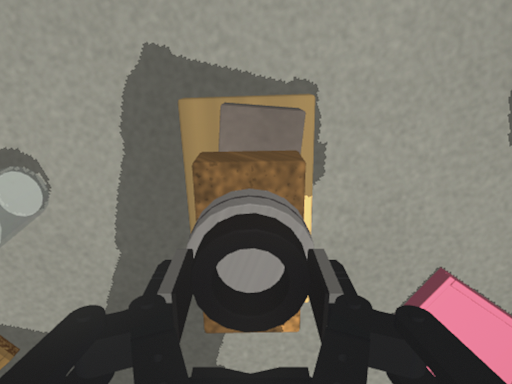

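The tape is gripped at 53.8 mm, centred on the tin top. Next I'll lift it and go above the spindle.

Request:
step_arm([
  {"offset": [0, 0, -0.7], "rot": [0, 0, 0], "gripper": 4.8},
  {"offset": [0, 0, -2], "rot": [0, 0, 0], "gripper": 4.8},
  {"offset": [0, 0, -4.5], "rot": [0, 0, 0], "gripper": 4.8},
  {"offset": [1, -1.6, -7], "rot": [0, 0, 0], "gripper": 4.8},
  {"offset": [3, -4.8, -7], "rot": [0, 0, 0], "gripper": 4.8},
  {"offset": [5.5, -8.8, -7], "rot": [0, 0, 0], "gripper": 4.8},
  {"offset": [8, -12.8, -7], "rot": [0, 0, 0], "gripper": 4.8},
  {"offset": [10.5, -16.8, -7], "rot": [0, 0, 0], "gripper": 4.8},
  {"offset": [12.7, -20.3, -7], "rot": [0, 0, 0], "gripper": 4.8},
  {"offset": [14.08, -22.43, -7], "rot": [0, 0, 0], "gripper": 4.8},
  {"offset": [14.08, -22.43, -7], "rot": [0, 0, 0], "gripper": 4.8},
])

```text
time_s: 3.65
eef_pos: [649.8, -1.7, 240.3]
ee_rot: [-0.0, 0.982, -0.19, 0.0]
force: [-0.5, 0.6, -0.1]
grip_width: 0.626
grip_force: 26.6
```

```bash
python3 - <<'E'
from h import *
p0,M,a,s=pose(); print(p0,a,s['grip_width']*85.4,s['grip_force'],s['force'])
c,P=cam('wrist'); save('w3.png',c); np.savez('w3',c=c,P=P)
layer(P,7,16,648,-3,75); layer(P,38,48,648,-3,30)
T=(P-p0)@M
q=(T[...,2]>53)&(T[...,2]<59)&(np.hypot(T[...,0],T[...,1])<40); w=T[q]; print('tape top',len(w),w.mean(0),cv2.minAreaRect(w[:,:2].astype(np.float32)),w.min(0),w.max(0))
tip(P,p0,M)
E
```

```text
[649.83611769  -1.67954883 240.29535544] -21.958924530418095 53.430691902977486 26.557027995586395 [-0.45831963  0.57537663 -0.13264023]
7 16 8295 [655.6  -5.5  12.6] ((650.9384765625, -4.02783203125), (89.90318298339844, 90.03341674804688), 51.266536712646484)
38 48 318 [652.   -4.5  43. ] ((650.8557739257812, -3.864595413208008), (16.250202178955078, 17.09486198425293), 68.8061294555664)
tape top 6969 [ 1.58308835 -0.36869125 55.84361717] ((3.2949867248535156, -2.9624061584472656), (56.53893280029297, 63.659915924072266), 36.01749038696289) [-27.96480531 -39.19262172  53.00409057] [26.11388167 39.26610848 58.99893326]
side 1 10446 tip z pctl [15.3 54.8 62.9 73.2] y min 20.0
side -1 10631 tip z pctl [15.4 55.1 63.2 72.1] y min 20.0
```

View pics/w3.png

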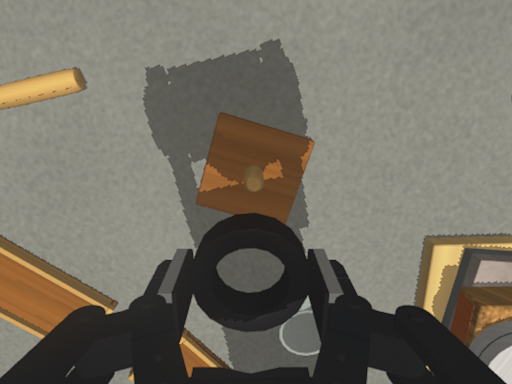

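The post is at (650.9,-3.9), and the tape is held at about tool (-0.9, 0). Now lowering it.

Request:
step_arm([
  {"offset": [0.27, 0.17, 4], "rot": [0, 0, 0], "gripper": 4.8},
  {"offset": [0.27, 0.17, 8], "rot": [0, 0, 0], "gripper": 4.8},
  {"offset": [0.27, 0.17, 10.5], "rot": [0, 0, 0], "gripper": 4.8},
  {"offset": [0.27, 0.17, 11.5], "rot": [0, 0, 0], "gripper": 4.8},
  {"offset": [0.27, 0.17, 13], "rot": [0, 0, 0], "gripper": 4.8},
  {"offset": [0.27, 0.17, 14.2], "rot": [0, 0, 0], "gripper": 4.8},
  {"offset": [0.27, 0.17, 15], "rot": [0, 0, 0], "gripper": 4.8},
  {"offset": [0.27, 0.17, 15.3], "rot": [0, 0, 0], "gripper": 4.8},
  {"offset": [0.27, 0.17, 15.35], "rot": [0, 0, 0], "gripper": 4.8},
])

```text
time_s: 4.6
eef_pos: [650.5, -6.4, 87.3]
ee_rot: [0.0, 0.981, -0.192, 0.0]
force: [0.3, -0.5, -0.2]
grip_width: 0.626
grip_force: 26.6
```

Request:
step_arm([
  {"offset": [0, 0, 0.1], "rot": [0, 0, 0], "gripper": 4.8},
  {"offset": [0, 0, 0.1], "rot": [0, 0, 0], "gripper": 5.6},
  {"offset": [0, 0, 0.1], "rot": [0, 0, 0], "gripper": 6.5},
  {"offset": [0, 0, 0.1], "rot": [0, 0, 0], "gripper": 7.5},
  {"offset": [0, 0, -1.5], "rot": [0, 0, 0], "gripper": 8.0},
  {"offset": [0, 0, -5.5], "rot": [0, 0, 0], "gripper": 8.54},
  {"offset": [0, 0, -10.5], "rot": [0, 0, 0], "gripper": 8.54},
  {"offset": [0, 0, -15.3], "rot": [0, 0, 0], "gripper": 8.54},
  {"offset": [0, 0, -15.3], "rot": [0, 0, 0], "gripper": 8.54},
])

```text
time_s: 5.5
eef_pos: [652.0, -6.6, 249.0]
ee_rot: [-0.0, 0.981, -0.192, 0.007]
force: [0.9, -0.1, 0.5]
grip_width: 1.0
grip_force: 0.0
```

```bash
python3 - <<'E'
from h import *
p0,M,a,s=pose(); print(p0,a,s['grip_width']*85.4,s['force'])
c,P=cam('wrist'); save('w4.png',c)
layer(P,7,16,648,-3,75); layer(P,40,48,648,-3,30);layer(P,26,36,648,-3,45)
off(431.6,-157.4,220,-22)
E
```

```text
[651.96650035  -6.55469606 248.97383917] -22.10670004431855 85.42757044991296 [ 0.89882463 -0.10496411  0.45569865]
7 16 6149 [655.7  -5.5  12.6] ((650.875244140625, -4.055656433105469), (90.08403015136719, 90.03443908691406), 51.463279724121094)
40 48 257 [651.9  -4.4  43.6] ((651.6088256835938, -4.349778175354004), (15.886201858520508, 14.881667137145996), 71.6981201171875)
26 36 1710 [651.3  -5.7  31.2] ((650.085693359375, -5.471046447753906), (53.17103576660156, 52.72756576538086), 73.35245513916016)
t 5.5 psi -22.1 pos [651.1  -6.4 244.8] off [-14.67  22.25   2.33] rot -0.1
```

The tape is seated with its underside at about 12 mm and its centre within 2 mm of the post. Back to the tin.

Request:
step_arm([
  {"offset": [-3, 4.5, 0], "rot": [0, 0, 0], "gripper": 8.54},
  {"offset": [-6, 9, 0], "rot": [0, 0, 0], "gripper": 8.54},
  {"offset": [-9, 13.5, 0], "rot": [0, 0, 0], "gripper": 8.54},
  {"offset": [-12, 18, 0], "rot": [0, 0, 0], "gripper": 8.54},
  {"offset": [-14.57, 22.27, 0], "rot": [0, 0, 0], "gripper": 8.54},
  {"offset": [-14.57, 22.27, 0], "rot": [0, 0, 0], "gripper": 8.54},
  {"offset": [-14.57, 22.27, 0], "rot": [0, 0, 0], "gripper": 8.54},
  {"offset": [-14.57, 22.27, 0], "rot": [0, 0, 0], "gripper": 8.54},
])

```text
time_s: 6.35
eef_pos: [431.7, -157.6, 239.8]
ee_rot: [-0.0, 0.981, -0.192, -0.0]
force: [-0.1, 1.1, 0.8]
grip_width: 1.001
grip_force: 0.0
```

```bash
python3 - <<'E'
from h import *
p0,M,a,s=pose(); print(p0,a)
c,P=cam('wrist'); save('w5.png',c)
for l in((38,47),(68,77),(92,100)): layer(P,*l,430,-155)
off(431.6,-157.4,149,-22)
E
```

```text
[ 431.68749287 -157.6465909   239.8057706 ] -22.146008159532997
38 47 2145 [ 484.3 -185.3   43.6] ((486.07513427734375, -180.90835571289062), (62.18560791015625, 27.937931060791016), 67.18038940429688)
68 77 4101 [ 432.1 -157.7   73.5] ((424.182861328125, -154.49986267089844), (60.18355178833008, 110.1809310913086), 68.68412780761719)
92 100 6733 [ 432.8 -158.1   97.5] ((431.32855224609375, -157.5768585205078), (65.04984283447266, 65.47657775878906), 39.16048812866211)
t 6.4 psi -22.1 pos [ 432.  -157.4  239.8] off [-0.04  0.02  9.08] rot -0.1
```

Request:
step_arm([
  {"offset": [0, 0, 4], "rot": [0, 0, 0], "gripper": 8.54},
  {"offset": [0, 0, 7], "rot": [0, 0, 0], "gripper": 8.54},
  {"offset": [0, 0, 9.05], "rot": [0, 0, 0], "gripper": 8.54},
  {"offset": [0, 0, 9.05], "rot": [0, 0, 0], "gripper": 7.5},
  {"offset": [0, 0, 9.05], "rot": [0, 0, 0], "gripper": 6.8},
  {"offset": [0, 0, 9.05], "rot": [0, 0, 0], "gripper": 6.4},
  {"offset": [0, 0, 9.05], "rot": [0, 0, 0], "gripper": 6},
  {"offset": [0, 0, 9.05], "rot": [0, 0, 0], "gripper": 6},
  {"offset": [0, 0, 9.05], "rot": [0, 0, 0], "gripper": 6},
], squeeze=40)

```text
time_s: 7.3
eef_pos: [432.1, -157.9, 150.7]
ee_rot: [0.0, 0.981, -0.192, 0.001]
force: [1.1, 2.6, 7.2]
grip_width: 0.742
grip_force: 43.6
```

Request:
step_arm([
  {"offset": [0, 0, -0.6], "rot": [0, 0, 0], "gripper": 6},
  {"offset": [0, 0, -2], "rot": [0, 0, 0], "gripper": 6},
  {"offset": [0, 0, -4.5], "rot": [0, 0, 0], "gripper": 6},
  {"offset": [2, 0.5, -7.5], "rot": [0, 0, 0], "gripper": 6},
  {"offset": [5, 1.2, -8], "rot": [0, 0, 0], "gripper": 6},
  {"offset": [9, 2.2, -8], "rot": [0, 0, 0], "gripper": 6},
  {"offset": [13, 3.1, -8], "rot": [0, 0, 0], "gripper": 6},
  {"offset": [17, 4.1, -8], "rot": [0, 0, 0], "gripper": 6},
  {"offset": [20.5, 4.9, -8], "rot": [0, 0, 0], "gripper": 6},
  {"offset": [22.5, 5.4, -8], "rot": [0, 0, 0], "gripper": 6},
  {"offset": [22.5, 5.4, -8], "rot": [0, 0, 0], "gripper": 6},
  {"offset": [22.5, 5.4, -8], "rot": [0, 0, 0], "gripper": 6},
])

```text
time_s: 8.5
eef_pos: [619.3, -292.4, 229.3]
ee_rot: [-0.0, 0.981, -0.192, -0.0]
force: [0.2, 0.1, -1.3]
grip_width: 0.738
grip_force: 44.3
```

```bash
python3 - <<'E'
from h import *
p0,M,a,s=pose(); print(p0,a,s['grip_width'],s['grip_force'])
c,P=cam('wrist'); save('w6.png',c); np.savez('w6',c=c,P=P)
q=(P[...,2]>5)&(P[...,2]<18)&(np.hypot(P[...,0]-618,P[...,1]+291)<62); w=P[q][:,:2].astype(np.float32)
print(len(w),w.min(0),w.max(0))
A=(P[...,2]>11.5)&(P[...,2]<18)&(np.hypot(P[...,0]-618,P[...,1]+291)<62); w=P[A]
s=np.linalg.lstsq(np.c_[2*w[:,:2],np.ones(len(w))],(w[:,:2]**2).sum(1),rcond=None)[0]; print('rim fit',len(w),s[:2],np.sqrt(s[2]+s[0]**2+s[1]**2))
T=(P-p0)@M
q=(T[...,2]>50)&(T[...,2]<57)&(np.hypot(T[...,0],T[...,1])<40)&(abs(T[...,1])<28); w=T[q]; print('tin top',len(w),np.median(w,0),w.min(0),w.max(0))
E
```

```text
[ 619.2683618  -292.42053613  229.25814849] -22.120531596964494 0.7384203908081284 44.287914633750916
7359 [ 577.21954 -341.50513] [ 668.72174 -244.05841]
rim fit 1601 [ 620.48134815 -293.07800306] 45.51012459144311
tin top 14729 [ 2.49403919 -0.27386604 53.24106935] [-34.04728881 -27.9995737   50.99799762] [32.27850593 27.99548626 56.99406979]
```

View pics/w6.png

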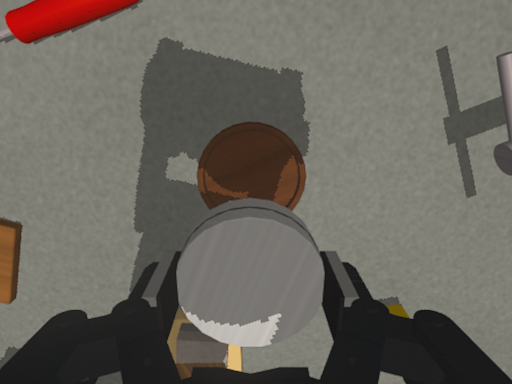

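Tray centre is (620.5,-293.1), and the tin is held centred in the fingers. Lowering it into the tray.

Request:
step_arm([
  {"offset": [0.22, 0, 4], "rot": [0, 0, 0], "gripper": 6},
  {"offset": [0.22, 0, 8], "rot": [0, 0, 0], "gripper": 6},
  {"offset": [0.22, 0, 11], "rot": [0, 0, 0], "gripper": 6},
  {"offset": [0.22, 0, 13], "rot": [0, 0, 0], "gripper": 6},
  {"offset": [0.22, 0, 14], "rot": [0, 0, 0], "gripper": 6},
  {"offset": [0.22, 0, 14.3], "rot": [0, 0, 0], "gripper": 6},
  {"offset": [0.22, 0, 14.4], "rot": [0, 0, 0], "gripper": 6},
  {"offset": [0.22, 0, 14.45], "rot": [0, 0, 0], "gripper": 6},
  {"offset": [0.22, 0, 14.45], "rot": [0, 0, 0], "gripper": 6},
])

```text
time_s: 9.45
eef_pos: [621.9, -293.6, 85.9]
ee_rot: [0.0, 0.981, -0.192, 0.001]
force: [-0.7, -0.2, -0.5]
grip_width: 0.739
grip_force: 44.3
```

Request:
step_arm([
  {"offset": [0, 0, 0.1], "rot": [0, 0, 0], "gripper": 6},
  {"offset": [0, 0, 0.1], "rot": [0, 0, 0], "gripper": 6.6},
  {"offset": [0, 0, 0.1], "rot": [0, 0, 0], "gripper": 7.2},
  {"offset": [0, 0, 0.1], "rot": [0, 0, 0], "gripper": 8},
  {"offset": [0, 0, -0.5], "rot": [0, 0, 0], "gripper": 8.54},
  {"offset": [0, 0, -4], "rot": [0, 0, 0], "gripper": 8.54},
  {"offset": [0, 0, -9], "rot": [0, 0, 0], "gripper": 8.54},
  {"offset": [0, 0, -14], "rot": [0, 0, 0], "gripper": 8.54},
  {"offset": [0, 0, -15.5], "rot": [0, 0, 0], "gripper": 8.54},
  {"offset": [0, 0, -15.5], "rot": [0, 0, 0], "gripper": 8.54},
  {"offset": [0, 0, -15.5], "rot": [0, 0, 0], "gripper": 8.54},
])

```text
time_s: 10.55
eef_pos: [621.3, -293.2, 238.9]
ee_rot: [-0.0, 0.981, -0.192, -0.001]
force: [-0.7, 0.4, -0.1]
grip_width: 0.998
grip_force: 0.0
```

```bash
python3 - <<'E'
from h import *
p0,M,a,s=pose(); print(p0,a)
c,P=cam('wrist'); save('w7.png',c)
layer(P,28,37,620,-293,50)
q=(P[...,2]>28)&(P[...,2]<37)&(np.hypot(P[...,0]-620,P[...,1]+293)<50)
w=P[q]; k=np.linalg.lstsq(np.c_[w[:,:2]-w[:,:2].mean(0),np.ones(len(w))],w[:,2],rcond=None)[0]; print('plane',k)
off(424.2,-154.5,240,-21.2)
E
```

```text
[ 621.32769625 -293.24577962  238.91173842] -22.12009212106493
28 37 4293 [ 622.4 -293.    32.6] ((621.3499755859375, -292.5643005371094), (65.23438262939453, 65.26871490478516), 46.89881134033203)
plane [-2.89844528e-03  1.80168409e-03  3.25662130e+01]
t 10.6 psi -22.1 pos [ 621.2 -293.2  238.1] off [-23.47  -5.43  -0.12] rot -0.9
```

Request:
step_arm([
  {"offset": [-5, -1.2, 0], "rot": [0, 0, 0], "gripper": 8.54},
  {"offset": [-10, -2.4, 0], "rot": [0, 0, -0.9], "gripper": 8.54},
  {"offset": [-15, -3.6, 0], "rot": [0, 0, -0.9], "gripper": 8.54},
  {"offset": [-20, -4.7, 0], "rot": [0, 0, -0.9], "gripper": 8.54},
  {"offset": [-23.47, -5.43, 0], "rot": [0, 0, -0.9], "gripper": 8.54},
  {"offset": [-23.47, -5.43, 2], "rot": [0, 0, -0.9], "gripper": 8.54},
  {"offset": [-23.47, -5.43, 2], "rot": [0, 0, -0.9], "gripper": 8.54},
  {"offset": [-23.47, -5.43, 2], "rot": [0, 0, -0.9], "gripper": 8.54},
])

```text
time_s: 11.4
eef_pos: [424.7, -154.9, 219.4]
ee_rot: [-0.0, 0.983, -0.184, -0.001]
force: [-0.3, 0.3, -0.2]
grip_width: 1.0
grip_force: 0.0
```

```bash
python3 - <<'E'
from h import *
c,P=cam('wrist'); save('w8.png',c)
for l in((38,47),(68,77)): layer(P,*l,430,-155)
off(424.2,-154.5,120,-21.2)
E
```

```text
38 47 2521 [ 484.4 -185.5   43.6] ((485.8563537597656, -181.34878540039062), (60.926673889160156, 27.24771499633789), 66.85838317871094)
68 77 12662 [ 428.8 -156.5   73.6] ((424.38836669921875, -154.7487335205078), (60.07158279418945, 109.5601806640625), 68.68667602539062)
t 11.4 psi -21.2 pos [ 425.  -155.1  219.8] off [-0.09 -0.03  9.98] rot -0.0
```

Request:
step_arm([
  {"offset": [0, 0, 4], "rot": [0, 0, 0], "gripper": 8.54},
  {"offset": [0, 0, 7.5], "rot": [0, 0, 0], "gripper": 8.54},
  {"offset": [0, 0, 10], "rot": [0, 0, 0], "gripper": 8.54},
  {"offset": [0, 0, 10], "rot": [0, 0, 0], "gripper": 7.5},
  {"offset": [0, 0, 10], "rot": [0, 0, 0], "gripper": 6.6},
  {"offset": [0, 0, 10], "rot": [0, 0, 0], "gripper": 6},
  {"offset": [0, 0, 10], "rot": [0, 0, 0], "gripper": 5.4},
  {"offset": [0, 0, 10], "rot": [0, 0, 0], "gripper": 5.4},
  {"offset": [0, 0, 10], "rot": [0, 0, 0], "gripper": 5.4},
], squeeze=40)

```text
time_s: 12.35
eef_pos: [425.4, -155.3, 121.5]
ee_rot: [0.001, 0.983, -0.184, 0.002]
force: [-0.1, -1.1, 6.8]
grip_width: 0.698
grip_force: 43.9
```

Request:
step_arm([
  {"offset": [0, 0, -0.6], "rot": [0, 0, 0], "gripper": 5.4},
  {"offset": [0, 0, -2], "rot": [0, 0, 0], "gripper": 5.4},
  {"offset": [0, 0, -5], "rot": [0, 0, 0], "gripper": 5.4},
  {"offset": [-0.5, -1.5, -9], "rot": [0, 0, -3], "gripper": 5.4},
  {"offset": [-2, -5, -10], "rot": [0, 0, -8], "gripper": 5.4},
  {"offset": [-3.6, -9.5, -10], "rot": [0, 0, -14], "gripper": 5.4},
  {"offset": [-5.3, -14, -10], "rot": [0, 0, -20], "gripper": 5.4},
  {"offset": [-7, -18.5, -10], "rot": [0, 0, -26], "gripper": 5.4},
  {"offset": [-8.7, -23, -10], "rot": [0, 0, -32], "gripper": 5.4},
  {"offset": [-10.2, -27, -10], "rot": [0, 0, -37], "gripper": 5.4},
  {"offset": [-10.9, -29, -10], "rot": [0, 0, -40.7], "gripper": 5.4},
  {"offset": [-10.9, -29, -10], "rot": [0, 0, -40.7], "gripper": 5.4},
])

```text
time_s: 13.55
eef_pos: [427.6, 157.2, 220.6]
ee_rot: [-0.0, 0.985, 0.172, 0.001]
force: [0.5, 1.1, -0.1]
grip_width: 0.696
grip_force: 43.5
```

Request:
step_arm([
  {"offset": [0, 0, 0], "rot": [0, 0, 0], "gripper": 5.4},
  {"offset": [0, 0, 0], "rot": [0, 0, 0], "gripper": 5.4},
])

```text
time_s: 13.75
eef_pos: [428.0, 154.3, 220.2]
ee_rot: [0.0, 0.986, 0.168, 0.0]
force: [0.4, -1.2, -0.8]
grip_width: 0.691
grip_force: 43.5
```

```bash
python3 - <<'E'
from h import *
p0,M,a,s=pose(); print(p0,a,s['grip_width'],s['grip_force'])
c,P=cam('wrist'); save('w9.png',c); np.savez('w9',c=c,P=P)
layer(P,4,18,427,156,95)
T=(P-p0)@M
q=(T[...,2]>44)&(T[...,2]<54)&(np.hypot(T[...,0],T[...,1])<75)&(abs(T[...,1])<26); w=T[q]; print('block top',len(w),np.median(w,0),w.min(0),w.max(0))
E
```

```text
[428.02833547 154.2754164  220.19768835] 19.37766009050295 0.6907598178635669 43.52695941925049
4 18 5894 [473.1 172.1  10.2] ((472.4794921875, 171.8427276611328), (44.49814987182617, 89.99102783203125), 19.255157470703125)
block top 26069 [14.74026013  0.08318933 48.05357599] [-44.21910746 -25.99965129  46.00856838] [53.69385711 25.99971224 53.99191131]
```

View pics/w9.png

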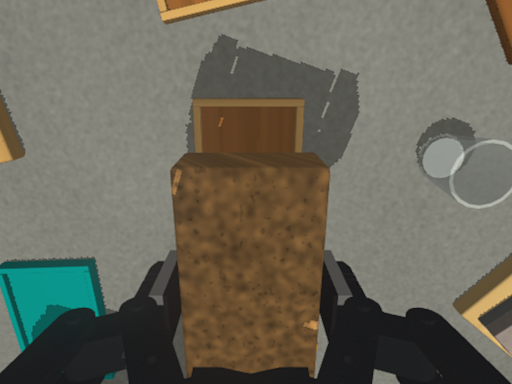

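The tray centre works out to (427.4,156.0), at 19.3°. Lowering the block into it.

Request:
step_arm([
  {"offset": [0.14, -0.06, 3.5], "rot": [0, 0, 0], "gripper": 5.4},
  {"offset": [0.14, -0.06, 7], "rot": [0, 0, 0], "gripper": 5.4},
  {"offset": [0.14, -0.06, 10], "rot": [0, 0, 0], "gripper": 5.4},
  {"offset": [0.14, -0.06, 12], "rot": [0, 0, 0], "gripper": 5.4},
  {"offset": [0.14, -0.06, 13], "rot": [0, 0, 0], "gripper": 5.4},
  {"offset": [0.14, -0.06, 13.35], "rot": [0, 0, 0], "gripper": 5.4},
  {"offset": [0.14, -0.06, 13.4], "rot": [0, 0, 0], "gripper": 5.4},
  {"offset": [0.14, -0.06, 13.4], "rot": [0, 0, 0], "gripper": 5.4},
])

```text
time_s: 14.6
eef_pos: [429.6, 155.9, 86.7]
ee_rot: [0.0, 0.986, 0.169, 0.001]
force: [0.8, -0.2, 0.2]
grip_width: 0.692
grip_force: 43.5
```

Request:
step_arm([
  {"offset": [0, 0, 0.1], "rot": [0, 0, 0], "gripper": 5.4},
  {"offset": [0, 0, 0.1], "rot": [0, 0, 0], "gripper": 6},
  {"offset": [0, 0, 0.1], "rot": [0, 0, 0], "gripper": 7},
  {"offset": [0, 0, 0.1], "rot": [0, 0, 0], "gripper": 8},
  {"offset": [0, 0, -0.5], "rot": [0, 0, 0], "gripper": 8.54},
  {"offset": [0, 0, -4], "rot": [0, 0, 0], "gripper": 8.54},
  {"offset": [0, 0, -8.5], "rot": [0, 0, 0], "gripper": 8.54},
  {"offset": [0, 0, -13], "rot": [0, 0, 0], "gripper": 8.54},
  {"offset": [0, 0, -14.5], "rot": [0, 0, 0], "gripper": 8.54},
  {"offset": [0, 0, -14.5], "rot": [0, 0, 0], "gripper": 8.54},
  {"offset": [0, 0, -14.5], "rot": [0, 0, 0], "gripper": 8.54},
])

```text
time_s: 15.7
eef_pos: [428.7, 156.0, 230.2]
ee_rot: [-0.0, 0.986, 0.169, -0.0]
force: [0.6, 0.3, -0.9]
grip_width: 0.998
grip_force: 0.0
```

```bash
cat >> h.py <<'E'
def plane(P,lo,hi,cx,cy,r):
    q=(P[...,2]>lo)&(P[...,2]<hi)&(np.hypot(P[...,0]-cx,P[...,1]-cy)<r); w=P[q]
    print('plane',np.linalg.lstsq(np.c_[w[:,:2]-w[:,:2].mean(0),np.ones(len(w))],w[:,2],rcond=None)[0].round(4))
E
python3 - <<'E'
from h import *
c,P=cam('wrist'); save('w10.png',c)
layer(P,33,43,427,156,80); layer(P,4,18,427,156,95); plane(P,33,43,427,156,80)
off(428,-158.3,240,-24)
E
```

```text
33 43 9145 [432.4 157.1  38.5] ((428.46588134765625, 155.67172241210938), (109.59013366699219, 60.19445037841797), 19.426790237426758)
4 18 5905 [443.  162.7  11.7] ((427.14776611328125, 156.05416870117188), (140.73866271972656, 90.1183090209961), 19.15231704711914)
plane [-1.50000e-03 -1.00000e-04  3.85187e+01]
t 15.8 psi 19.5 pos [428.6 156.  229.7] off [-10.54  29.61  -1.02] rot 43.5
```

The block lies flat, 1.4 mm off centre. On to the stone.

Request:
step_arm([
  {"offset": [-1.4, 4, -1], "rot": [0, 0, 6], "gripper": 8.54},
  {"offset": [-2.8, 8, -1], "rot": [0, 0, 12], "gripper": 8.54},
  {"offset": [-4.3, 12, -1], "rot": [0, 0, 18], "gripper": 8.54},
  {"offset": [-5.8, 16, -1], "rot": [0, 0, 24], "gripper": 8.54},
  {"offset": [-7.2, 20, -1], "rot": [0, 0, 30], "gripper": 8.54},
  {"offset": [-8.6, 24, -1], "rot": [0, 0, 36], "gripper": 8.54},
  {"offset": [-10, 28, -1], "rot": [0, 0, 42], "gripper": 8.54},
  {"offset": [-10.54, 29.6, 0], "rot": [0, 0, 43.5], "gripper": 8.54},
  {"offset": [-10.54, 29.6, 0], "rot": [0, 0, 43.5], "gripper": 8.54},
  {"offset": [-10.54, 29.6, 0], "rot": [0, 0, 43.5], "gripper": 8.54},
  {"offset": [-10.54, 29.6, 0], "rot": [0, 0, 43.5], "gripper": 8.54},
])

```text
time_s: 16.85
eef_pos: [428.4, -157.1, 230.6]
ee_rot: [-0.0, 0.978, -0.207, -0.0]
force: [-0.2, -0.7, -0.3]
grip_width: 0.995
grip_force: 0.0
```

```bash
python3 - <<'E'
from h import *
c,P=cam('wrist'); save('w11.png',c)
layer(P,38,47,430,-155); layer(P,12,24,430,-155,120); plane(P,38,47,430,-155,110)
off(428,-158.3,96,-24)
E
```

```text
38 47 10865 [ 434.3 -161.3   43.6] ((427.9740295410156, -158.22943115234375), (50.13060760498047, 150.25563049316406), 63.51262283325195)
12 24 7312 [ 441.6 -156.7   18.6] ((428.72503662109375, -156.04257202148438), (90.17827606201172, 160.3561248779297), 69.56057739257812)
plane [ 2.00000e-04 -2.00000e-04  4.35642e+01]
t 16.9 psi -23.9 pos [ 428.5 -157.1  230.8] off [1.000e-02 1.300e-01 1.348e+01] rot 0.1
```

Request:
step_arm([
  {"offset": [0, 0.12, 4], "rot": [0, 0, 2.6], "gripper": 8.54},
  {"offset": [0, 0.12, 8], "rot": [0, 0, 2.6], "gripper": 8.54},
  {"offset": [0, 0.12, 11.5], "rot": [0, 0, 2.6], "gripper": 8.54},
  {"offset": [0, 0.12, 13.4], "rot": [0, 0, 2.6], "gripper": 8},
  {"offset": [0, 0.12, 13.4], "rot": [0, 0, 2.6], "gripper": 7},
  {"offset": [0, 0.12, 13.4], "rot": [0, 0, 2.6], "gripper": 6},
  {"offset": [0, 0.12, 13.4], "rot": [0, 0, 2.6], "gripper": 5.3},
  {"offset": [0, 0.12, 13.4], "rot": [0, 0, 2.6], "gripper": 4.6},
  {"offset": [0, 0.12, 13.4], "rot": [0, 0, 2.6], "gripper": 4.4},
  {"offset": [0, 0.12, 13.4], "rot": [0, 0, 2.6], "gripper": 4.4},
  {"offset": [0, 0.12, 13.4], "rot": [0, 0, 2.6], "gripper": 4.4},
], squeeze=70)

```text
time_s: 18.0
eef_pos: [428.5, -159.4, 98.7]
ee_rot: [0.0, 0.973, -0.23, 0.001]
force: [-1.4, 1.9, 10.5]
grip_width: 0.564
grip_force: 73.4
```

Request:
step_arm([
  {"offset": [0, 0, -0.6], "rot": [0, 0, 0], "gripper": 4.4},
  {"offset": [0, 0, -1.8], "rot": [0, 0, 0], "gripper": 4.4},
  {"offset": [0, 0, -4], "rot": [0, 0, 0], "gripper": 4.4},
  {"offset": [0, 0, -7], "rot": [0, 0, 0], "gripper": 4.4},
  {"offset": [0, 0, -10.5], "rot": [0, 0, 0], "gripper": 4.4},
  {"offset": [0, 0, -13], "rot": [0, 0, 0], "gripper": 4.4},
  {"offset": [0, 0, -14.4], "rot": [0, 0, 0], "gripper": 4.4},
  {"offset": [0, -1.5, -14.4], "rot": [0, 0, -1], "gripper": 4.4},
])

```text
time_s: 18.8
eef_pos: [434.8, -146.6, 243.4]
ee_rot: [0.001, 0.975, -0.222, 0.002]
force: [0.8, 0.2, -5.0]
grip_width: 0.561
grip_force: 73.8
```

Request:
step_arm([
  {"offset": [0, -3, 0], "rot": [0, 0, -4], "gripper": 4.4},
  {"offset": [-0.3, -7, 0], "rot": [0, 0, -9], "gripper": 4.4},
  {"offset": [-0.6, -11, 0], "rot": [0, 0, -14], "gripper": 4.4},
  {"offset": [-0.8, -15, 0], "rot": [0, 0, -19], "gripper": 4.4},
  {"offset": [-1, -19, 0], "rot": [0, 0, -25], "gripper": 4.4},
  {"offset": [-1, -23, 0], "rot": [0, 0, -31], "gripper": 4.4},
  {"offset": [-1, -27, 0], "rot": [0, 0, -37], "gripper": 4.4},
  {"offset": [-1, -31, 0], "rot": [0, 0, -43], "gripper": 4.4},
  {"offset": [-1, -35, 0], "rot": [0, 0, -48], "gripper": 4.4},
  {"offset": [-1, -39, 0], "rot": [0, 0, -53], "gripper": 4.4},
  {"offset": [-1, -42.5, 0], "rot": [0, 0, -56], "gripper": 4.4},
  {"offset": [-1, -45, 0], "rot": [0, 0, -57], "gripper": 4.4},
])

```text
time_s: 20.0
eef_pos: [620.2, 266.4, 240.9]
ee_rot: [-0.0, 0.962, 0.272, -0.0]
force: [-0.5, -0.9, -5.2]
grip_width: 0.564
grip_force: 73.8
```

Request:
step_arm([
  {"offset": [0, 0, 0], "rot": [0, 0, 0], "gripper": 4.4},
  {"offset": [0, 0, 0], "rot": [0, 0, 0], "gripper": 4.4},
  {"offset": [0, 0, 0], "rot": [0, 0, 0], "gripper": 4.4},
  {"offset": [0, 0, 0], "rot": [0, 0, 0], "gripper": 4.4},
])

```text
time_s: 20.4
eef_pos: [620.1, 263.5, 241.3]
ee_rot: [0.0, 0.963, 0.27, -0.0]
force: [-0.4, -0.4, -4.7]
grip_width: 0.564
grip_force: 73.9
```

```bash
python3 - <<'E'
from h import *
p0,M,a,s=pose(); print(p0,a,s['grip_width'],s['grip_force'],s['joints'])
c,P=cam('wrist'); save('w12.png',c); np.savez('w12',c=c,P=P)
layer(P,4,18,622,271,110)
T=(P-p0)@M
q=(T[...,2]>50)&(T[...,2]<64)&(np.hypot(T[...,0],T[...,1])<95)&(abs(T[...,1])<21); w=T[q]; print('stone top',len(w),np.median(w,0),w.min(0),w.max(0))
k=np.linalg.lstsq(np.c_[w[:,:2],np.ones(len(w))],w[:,2],rcond=None)[0]; print(k)
E
```

```text
[620.10897771 263.45520484 241.27863121] 31.31709179985001 0.5641500214650508 73.90537239611149 [ 2.28289204e-01  6.94795866e-01  1.06889462e+00 -9.98363227e-05
  1.37792762e+00  1.25251830e+00]
4 18 3611 [685.5 310.4  10.6] ((685.1740112304688, 310.01007080078125), (31.16797637939453, 80.29852294921875), 31.243732452392578)
stone top 26269 [ 2.55104600e+01 -2.36480194e-02  5.52987538e+01] [-52.20648951 -20.99943528  53.15894228] [74.08224759 20.99102006 63.5977642 ]
[2.76252556e-03 2.71004369e-04 5.52720501e+01]
```

View pics/w12.png

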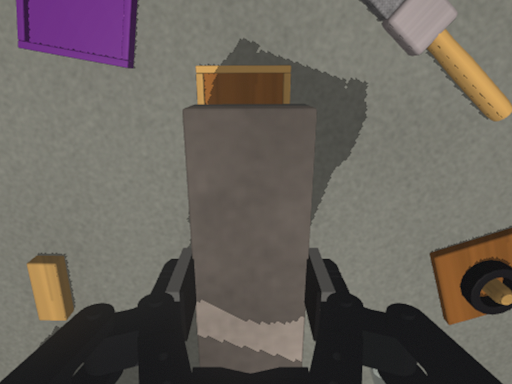

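Request:
step_arm([
  {"offset": [0.63, -0.6, 3], "rot": [0, 0, 0], "gripper": 4.4},
  {"offset": [0.63, -0.6, 6.5], "rot": [0, 0, 0], "gripper": 4.4},
  {"offset": [0.63, -0.6, 10], "rot": [0, 0, 0], "gripper": 4.4},
  {"offset": [0.63, -0.6, 12.8], "rot": [0, 0, 0], "gripper": 4.4},
  {"offset": [0.63, -0.6, 14.3], "rot": [0, 0, 0], "gripper": 4.4},
  {"offset": [0.63, -0.6, 15], "rot": [0, 0, 0], "gripper": 4.4},
  {"offset": [0.63, -0.6, 15.25], "rot": [0, 0, 0], "gripper": 4.4},
  {"offset": [0.63, -0.6, 15.3], "rot": [0, 0, 0], "gripper": 4.4},
  {"offset": [0.63, -0.6, 15.3], "rot": [0, 0, 0], "gripper": 4.4},
])

```text
time_s: 21.35
eef_pos: [623.0, 272.8, 89.2]
ee_rot: [0.0, 0.963, 0.27, 0.001]
force: [0.7, 0.1, -4.3]
grip_width: 0.567
grip_force: 73.8
```

Request:
step_arm([
  {"offset": [0, 0, 0.1], "rot": [0, 0, 0], "gripper": 4.4},
  {"offset": [0, 0, 0.15], "rot": [0, 0, 0], "gripper": 4.4},
  {"offset": [0, 0, 0.15], "rot": [0, 0, 0], "gripper": 4.4},
])

```text
time_s: 21.65
eef_pos: [623.0, 272.8, 88.7]
ee_rot: [0.0, 0.963, 0.27, 0.001]
force: [-4.2, -2.0, 6.7]
grip_width: 0.565
grip_force: 75.2
```

Contact with the floor, so I'll release.

Request:
step_arm([
  {"offset": [0, 0, 0], "rot": [0, 0, 0], "gripper": 5},
  {"offset": [0, 0, 0], "rot": [0, 0, 0], "gripper": 6},
  {"offset": [0, 0, 0], "rot": [0, 0, 0], "gripper": 7},
  {"offset": [0, 0, 0], "rot": [0, 0, 0], "gripper": 8},
  {"offset": [0, 0, -0.6], "rot": [0, 0, 0], "gripper": 8.54},
  {"offset": [0, 0, -4], "rot": [0, 0, 0], "gripper": 8.54},
  {"offset": [0, 0, -8.5], "rot": [0, 0, 0], "gripper": 8.54},
  {"offset": [0, 0, -13], "rot": [0, 0, 0], "gripper": 8.54},
  {"offset": [0, 0, -16], "rot": [0, 0, 0], "gripper": 8.54},
  {"offset": [0, 0, -16], "rot": [0, 0, 0], "gripper": 8.54},
  {"offset": [0, 0, -16], "rot": [0, 0, 0], "gripper": 8.54},
])

```text
time_s: 22.75
eef_pos: [622.4, 272.7, 246.8]
ee_rot: [-0.0, 0.963, 0.27, 0.0]
force: [-0.2, 1.0, 0.0]
grip_width: 0.998
grip_force: 0.0
```

```bash
python3 - <<'E'
from h import *
c,P=cam('wrist'); save('w13.png',c)
layer(P,27,38,622,271,100); layer(P,4,18,622,271,115); plane(P,27,38,622,271,90)
c,P=cam('scene'); save('end.png',cv2.resize(c,(800,600)))
print(sense()['force'])
E
```

```text
27 38 9162 [627.5 275.7  33.6] ((622.102783203125, 272.4510803222656), (149.6366729736328, 50.167076110839844), 31.486366271972656)
4 18 6533 [637.6 279.4  11.6] ((622.0405883789062, 271.2250671386719), (179.3683624267578, 80.27439880371094), 31.403114318847656)
plane [3.00000e-04 8.00000e-04 3.35671e+01]
[-0.01833591 -0.55467817 -0.82270525]
```

View pics/end.png

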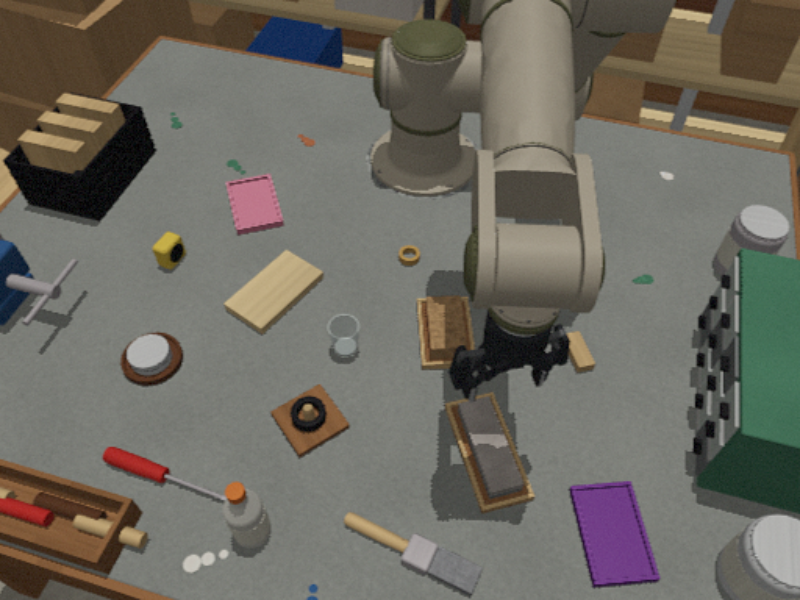

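The picture shows everything in place: tape on the post (308,412), tin (152,353), block (446,330), stone (490,450), the jar upright (344,337) and the board clear.

```bash
python3 -c "
from rig import *
print(finish_job())"
```

```text
the job is handed in; nothing more can be done
None
```

The pile is apart and the job is handed in at about 23 s: tape roll, wax tin, sanding block and oilstone each measured flat in place and within 2 mm of centre, the jar is upright, and the judge's result was not shown.

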